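Present the valve ball to the drain-valve trough

ROBOT

A 6-joint arm with a two-finger parallel gripper is mounted at the origin on the work surface. World frame = base frame: x ahead of the robot, y to its left, z up, the work surface at z = 0. Lengths are in m, angles in degrees, forces in N, time in s.
With the tool pointing down it reaches from about 0.275 to 0.725 m from the base axis. Payload 15.9 kg.
Tool frame: the origin (TCP) lies on the centre line of the jaws, within the pads' length; the fingertips stand 25 mm ahead of it and the grasp point (between the pads) lies 6 mm ahead of it; z points along the fingers, y is the direction in which the jaws open and shut (so a half turn about z gives the same grasp; the last joint's range is limited). The gripper opens to 85 mm and grips with 20 to 120 N. Pads are 22 mm wide; open, the fingers measure 114 mm over their backs; the gripper's body (76 mm by 85 mm) begins 54 mm behind the grasp point. The pads swing forward as they close: fully open they stand 13 mm farther back than shut.
Start: joints at [-73.682, 12.198, -1.971, 75.831, 0, 90], TCP at [0.14, -0.48, 0.256] pointing down, gripper open.
Joint ranges: [-170.91, 170.91], [-42.67, 98.43], [-65.05, 77.54], [-120.47, 116.71], [-90, 82.35], [-180, 180]. Speed limits (degrees/s): [108.29, 108.29, 136.94, 147.25, 180, 180].

INTERFACE

Orientations are given as a 3x3 rotation matrix whose columns are the frame's x, y, z axes.
In Python, from cell import env gives the robot as it stands.
- The arm moves only by the tool step_arm, never from a script. Its argument "increments" is one flat list of numbers, 7 for each row, row after row: the shift along the world's x, y, z in cm, then the turn, a rotation vector about the world's x, y, z in rad, then the opening, from -1 (shut) to 1 (fully open). In form: [dx, dy, dz, ax, ay, az, claw, dx, dy, dz, ax, ay, az, claw, ...]. A call has 1 to 20 rows; each row is the pose to reach, as a shift and turn from the pose commanded when the call began; what a row does not reach only later rows make up. A row lasts 1/10 s, in which the tool goes at most 50 mm and 8.59 degrees, less where a joint would pass 70% of its speed; a pose out of reach is approached as far as the arm can. A call with a gripper value outside its range is refused whole. The fingers move at their own pace and stop on an object; "force" is the grip in N (left out, the last holds). Time passes only in rows, so rows that repeat a pose let the fingers close. It gives the time, the measured TCP pose, the force and the opening at its end, in the units of the state.
- env.read_state(): the state, without advancing time (a new reading comes with each control period).
- env.get_image(name): name is "scene" or "top"; returns (picture, depth): 400x640x3 uint8, blue, green, red; 400x640 float32, m along the optical axis (not along the pixel's ray), 0 where there is no reading.
- env.calibration(name): a dict with "intrinsics" (3x3 intrinsics, pixels), "rvec" (rotation vector, rad) and "tvec" (3), from world to camera coordinates, as OpenCV has them. Camera axes: x right, y down, z forward; pixel columns grow to the right and rows downward; lengths in m; the calibration is good to about 2 mm. A picture is of the moment at which its call begins. calibration takes no time and is no camera call.
- env.close_job(): hands the job in, once; it reports no verdict.
The state is a dict: "t": time; "q": joint angles; "joint_vel": joint speeds; "tau": joint torques, N m; "tool_pos": TCP position; "orientation": TCP orientation; "ft_force": force on the tool from outside, world axes, zero at the start; "wrist_torque": the same for the moment, N m; "width": finger opening in m.
Only numpy, scipy, OpenCV 4.12 (cv2) and the standard library are available. Lean on these libraries where they do the work, as an engineer would, in place of code of your own. Each camera call takes 0.05 s, during which the arm holds its last target. There are 200 camera calls.

TASK

A spare valve ball has been taken from a flip-cap tube into the steel dish. First press the cap that was left open fully shut and leave the other caps shut; then lift the dish by its arch handle, turn it through about a quarter turn and carry it so that its red lip hangs just above the open end of the blue trough, pointing straight along the trough and not touching it. Keep the dish level and the ball in the middle of it all the way, do not disturb the jug, the coupling ring or the screwdriver, and finish while still holding the dish there, still and ready to be tipped.

Things in the scene. Friction and masses are not known exactly. Their poses are not given: they have to be found in the camera images.
- dish: loose round steel dish with arch handle, 120 mm across, rim 20 mm tall, 0.11-0.18 kg, standing on a flat foot 64 mm across; origin: centre of the foot's underside, z up. +x points to its red lip, 34 mm wide and 3 mm thick. Inside: a flat spot of 9 mm radius in the middle, then a slope of 9 degrees to 35 mm radius and 26 degrees to the rim
- dish_bar (a point): middle of the straight black handle bar over the dish, on the dish's axis, 80 mm above the foot's underside; axes as the dish's. The bar runs along the dish's y axis, 123 mm long, 12 mm wide in x, 14 mm tall (73 to 87 mm above the underside), on two posts at y = +-59 mm; free to be gripped between the posts, best in the middle
- dish_lip (a point): middle of the underside of the red lip at its tip: 75 mm along +x from the dish's axis and 18 mm above the foot's underside
- dish_seat (a point): point on the dish's axis where the ball's centre is when the ball lies in the middle (19 mm above the foot's underside)
- ball_center (a point): centre of the loose orange ball, 24 mm in diameter, 12 g, lying in the dish
- feeder: fixed white drain-valve housing, 90 x 110 mm, 105 mm tall, with a black side pipe at +y and an open blue trough in front; origin on the bench under the trough, +x points along the trough into the housing. Front face at x = 35 mm; the trough runs from it to its open end at x = -50 mm, 58 mm wide outside, 50 inside, floor top 49 mm and wall tops 60 mm above the bench
- trough_mouth (a point): middle of the trough near its open end, 15 mm inside the end, at the height of the side walls' tops (60 mm above the bench); axes as the feeder's: +x runs along the trough into the housing
- rack: fixed grey rack, 66 x 190 mm and 44 mm tall, holding three fixed tubes in a row along its y axis, 60 mm apart, in any order; origin on the bench under its centre
- tube_a_hinge (a point): hinge point of cap_a's tube, a fixed clear tube 32 mm in diameter standing in the rack, its mouth 88 mm above the bench. The hinge is 89 mm above the bench; the tube's axis lies 19 mm from it along this point's -x axis; the hinge axis is along y, z up
- tube_b_hinge (a point): the same point of cap_b's tube
- tube_c_hinge (a point): the same point of cap_c's tube
- cap_a (a joint): angle of tube a's blue round flip cap, the one left open (35 mm across, 8 mm thick, thumb tab to 41 mm from the hinge): 0 shut, flat on the mouth, its top 8 mm above the hinge; 1.57 upright; it opens up and back towards the hinge point's +x, ends at 2.1. Slight hinge friction (0.012 N m) holds it where it is left; no spring, no latch
- cap_b (a joint): the same of tube b, shut at the start
- cap_c (a joint): the same of tube c, shut at the start
- jug: bystander: green detergent jug, 60 x 90 mm and 143 mm tall, origin at the centre of its underside
- coupling: bystander: white plastic hose coupling ring, 54 mm across, 24 mm tall, origin at the centre of its underside
- driver: bystander: screwdriver with a yellow handle lying on the bench
Not all that is in view belongs to the job. Leave any orange look-alike of the dish alone.

How it is judged (in metres and radians):
On the way, in this order (a step that is already met when the one before it is completed fails the run):
1. the open cap is pressed shut (value of joint cap_a below 0.1 rad), for 0.2 s.
2. the dish is lifted clear of the bench in the fingers (height (world z) of dish above 0.02 m and contact force between the fingers and dish above 1 N), for 0.2 s.
At the end, for the whole second after the job is handed in: caps shut within 0.1 rad; fingers hold the dish still, tilt under 0.1 rad, not touching the feeder; lip tip within 25 mm across and 2 to 60 mm above the trough mouth point, pointing into the trough within 0.2 rad, dish in front of it; ball within 14 mm of the middle (value of joint each of cap_a, cap_b, cap_c below 0.1 rad and horizontal distance between dish_lip and trough_mouth below 0.025 m and z of dish_lip in the frame of trough_mouth between 0.002 and 0.06 m and angle between the x axis of dish and the x axis of feeder, either way round below 0.2 rad and x of dish in the frame of trough_mouth below -0.04 m and angle between dish's own z axis and vertical below 0.1 rad and distance between ball_center and dish_seat below 0.014 m and linear speed of dish below 0.03 m/s and contact force between the fingers and dish above 1 N and contact force between dish and feeder below 0.2 N); the arm keeps its last pose, push and grip.
It fails at once if the ball strays more than 22 mm from the middle of the dish (distance between ball_center and dish_seat above 0.022 m).
It fails at once if the dish is tipped more than 0.2 rad (angle between dish's own z axis and vertical above 0.2 rad).
It fails at once if a shut cap is flipped open (value of joint any of cap_b, cap_c above 0.4 rad).
It fails at once if a bystander is moved more than 30 mm (distance of any of jug, coupling, driver from where it was at the start of the episode above 0.03 m).
It also fails if it takes over 64 s, if anything falls off the work surface, if the arm or the gripper's body presses on something with over 40 N, if the wrist force passes 120 N, or if a joint passes its speed limit or range.

## Working session

There is one attempt and no reset: what is moved stays moved. The work goes in short steps, Python scripts to look and compute and a tool call to move; the robot and the scene stay as the last step left them, time stands still between calls to the robot, and variables do not carry over. Pictures are saved under pics/ and viewed, about 8 in all and at most 12, crops included, and the job is handed in when it is done.

Besides the shell and the picture viewer there is one more tool, called after "Request:" by a JSON object that holds its "fn" and its "kwargs". step_arm: Moves the arm, as the interface text tells. Its arguments: {"type":"object","properties":{"increments":{"type":"array"},"force":{"type":"number"}},"required":["increments"]}

```bash
mkdir -p pics; cat > h.py <<'E'
import numpy as np, cv2
from cell import env
def cam(n):
    c=env.calibration(n); R=cv2.Rodrigues(np.array(c["rvec"],float))[0]
    return np.array(c["intrinsics"],float),R,np.array(c["tvec"],float).ravel()
def cloud(n,d):
    K,R,t=cam(n); v,u=np.mgrid[:d.shape[0],:d.shape[1]]
    p=np.stack([(u-K[0,2])*d/K[0,0],(v-K[1,2])*d/K[1,1],d],-1)
    w=(p-t)@R; w[d<=0]=np.nan
    return w
def proj(n,P):
    K,R,t=cam(n); p=(np.atleast_2d(P)@R.T+t)@K.T; return p[:,:2]/p[:,2:]
E
python3 - <<'E'
from h import *
for n in("scene","top"):
    im,d=env.get_image(n); cv2.imwrite(f"pics/{n}0.png",im); np.save(f"{n}0.npy",d)
    K,R,t=cam(n); print(n,-R.T@t, R[2])
print(env.read_state())
E
```

```text
scene [1.05290827 0.47804634 0.79177357] [-0.5072233  -0.48824072 -0.71017288]
top [0.47576113 0.00331126 1.49900297] [ 0.05839588  0.00195824 -0.99829158]
{'t': 0.1, 'q': array([-7.36832607e+01,  1.22214670e+01, -2.00627763e+00,  7.58321423e+01,
       -4.08994426e-04,  9.00012451e+01]), 'joint_vel': array([-0.02568688, -0.02225991,  0.04385121,  0.00093928,  0.12288291,
        0.04265853]), 'tau': array([ 1.83815158e-03, -6.87249470e+01,  4.87805450e+01,  1.22846718e-02,
        2.28503723e-05,  1.01672057e-06]), 'tool_pos': array([ 0.14038639, -0.47957125,  0.25585884]), 'orientation': array([[ 9.59729356e-01,  2.80926100e-01, -3.00503276e-04],
       [ 2.80926261e-01, -9.59728833e-01,  1.00111969e-03],
       [-7.16100912e-06, -1.04522321e-03, -9.99999454e-01]]), 'ft_force': array([ 0.63568742, -0.33154349,  0.54247249]), 'wrist_torque': array([ 0.02882732,  0.03158726, -0.00585436]), 'width': 0.08546966146133965}
```

View pics/scene0.png

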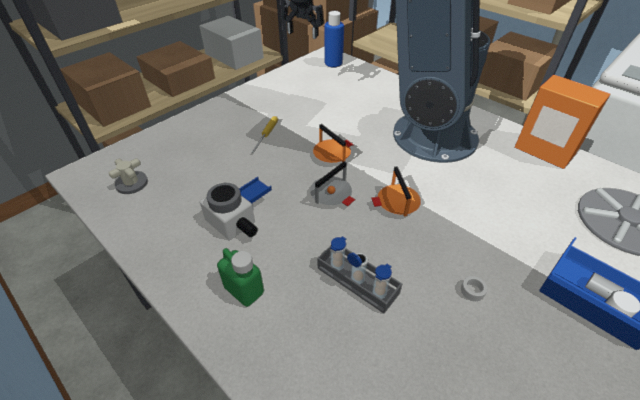

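View pics/top0.png

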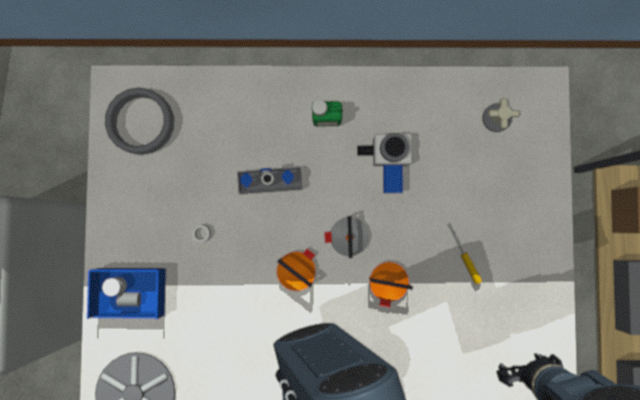

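The steel dish is at top (350,237) / scene (330,190), with its red lip to image left. The orange look-alikes are at top (296,270) and (390,282). The open cap is on the middle tube at top (267,178) / scene (356,258), and the blue trough is at top (393,180).

```bash
python3 - <<'E'
from h import *
t=cv2.imread("pics/top0.png"); s=cv2.imread("pics/scene0.png")
a=cv2.resize(t[120:270,225:425],(800,600),interpolation=cv2.INTER_CUBIC)
b=cv2.resize(s[165:315,300:420],(600,750),interpolation=cv2.INTER_CUBIC)
b=cv2.resize(s[225:315,305:425],(800,600),interpolation=cv2.INTER_CUBIC)
cv2.imwrite("pics/ct.png",a); cv2.imwrite("pics/cs.png",b)
W=cloud("top",np.load("top0.npy")); hsv=cv2.cvtColor(t,cv2.COLOR_BGR2HSV)
S=cloud("scene",np.load("scene0.npy")); hs=cv2.cvtColor(s,cv2.COLOR_BGR2HSV)
def blobs(W,hsv,lo,hi,zmin,zmax,name,box):
    m=cv2.inRange(hsv,lo,hi)
    z=W[...,2]; m=((m>0)&(z>zmin)&(z<zmax)).astype(np.uint8)
    x0,x1,y0,y1=box; mm=np.zeros_like(m); mm[y0:y1,x0:x1]=m[y0:y1,x0:x1]
    n,l,st,c=cv2.connectedComponentsWithStats(mm)
    for i in range(1,n):
        if st[i,4]>5:
            P=W[l==i]; print(name,st[i],"med",np.nanmedian(P,0).round(4),"min",P.min(0).round(3),"max",P.max(0).round(3))
full=(0,640,0,400)
for nm,w,h,bt,bs in(("top",W,hsv,(225,430,110,260),None),("scene",S,hs,(190,420,150,320),None)):
    print(nm)
    blobs(w,h,(100,120,60),(125,255,255),.03,.2,"blue",bt)
    blobs(w,h,(0,150,100),(4,255,255),.0,.1,"red",bt); blobs(w,h,(172,150,100),(180,255,255),.0,.1,"red2",bt)
    blobs(w,h,(5,150,100),(16,255,255),.005,.06,"orange",bt)
    blobs(w,h,(0,0,0),(180,255,60),.06,.1,"black",bt)
    blobs(w,h,(0,0,0),(180,255,255),.095,.12,"house",bt)
    blobs(w,h,(0,0,0),(180,255,255),.01,.05,"any",bt)
E
```

```text
top
blue [384 165  19  28 488] med [ 0.6246 -0.1905  0.0499] min [ 0.582 -0.218  0.04 ] max [ 0.664 -0.164  0.066]
blue [261 169  10   2  11] med [0.6408 0.1797 0.1255] min [0.638 0.168 0.113] max [0.643 0.192 0.134]
blue [282 170  12  14 118] med [0.6229 0.1199 0.097 ] min [0.604 0.103 0.09 ] max [0.642 0.135 0.104]
blue [241 173  11  14 115] med [0.6129 0.2389 0.097 ] min [0.595 0.224 0.09 ] max [0.633 0.254 0.107]
red [325 232   6  10  48] med [0.4489 0.0008 0.0206] min [ 0.435 -0.005  0.016] max [0.463 0.01  0.032]
red [304 250  10   9  54] med [0.3961 0.058  0.0214] min [0.384 0.046 0.016] max [0.408 0.073 0.029]
orange [282 252  30   8 163] med [0.3869 0.0975 0.017 ] min [0.38  0.052 0.007] max [0.402 0.14  0.029]
black [264 176   6   6  31] med [0.619  0.1796 0.0883] min [0.61  0.173 0.083] max [0.625 0.188 0.093]
black [348 217   5  40 125] med [ 0.4489 -0.0626  0.0874] min [ 0.394 -0.069  0.081] max [ 0.507 -0.057  0.095]
house [312 110  31  12 200] med [ 0.8004 -0.0022  0.1   ] min [ 0.786 -0.039  0.095] max [0.818 0.049 0.12 ]
house [380 133  29  29 657] med [ 0.7082 -0.18
[... 4256 characters left out ...]
0.6189 -0.1594  0.0461] min [ 0.583 -0.173  0.011] max [ 0.651 -0.157  0.05 ]
any [202 209  56  29 522] med [ 0.7361 -0.1327  0.0355] min [ 0.67  -0.236  0.01 ] max [ 0.759 -0.08   0.05 ]
any [ 318  245   85   66 1353] med [0.6378 0.197  0.0328] min [0.581 0.086 0.01 ] max [0.662 0.279 0.05 ]
any [345 248   8   8  35] med [0.5953 0.1254 0.0391] min [0.592 0.119 0.023] max [0.598 0.139 0.045]
any [366 262  11  12  68] med [0.5905 0.1943 0.0352] min [0.586 0.182 0.021] max [0.593 0.206 0.046]
any [221 279  44  27 369] med [0.8411 0.052  0.0317] min [ 0.792 -0.027  0.01 ] max [0.852 0.056 0.05 ]
any [390 287   2   4   6] med [0.5901 0.2543 0.0112] min [0.587 0.251 0.01 ] max [0.593 0.257 0.012]
```

View pics/ct.png

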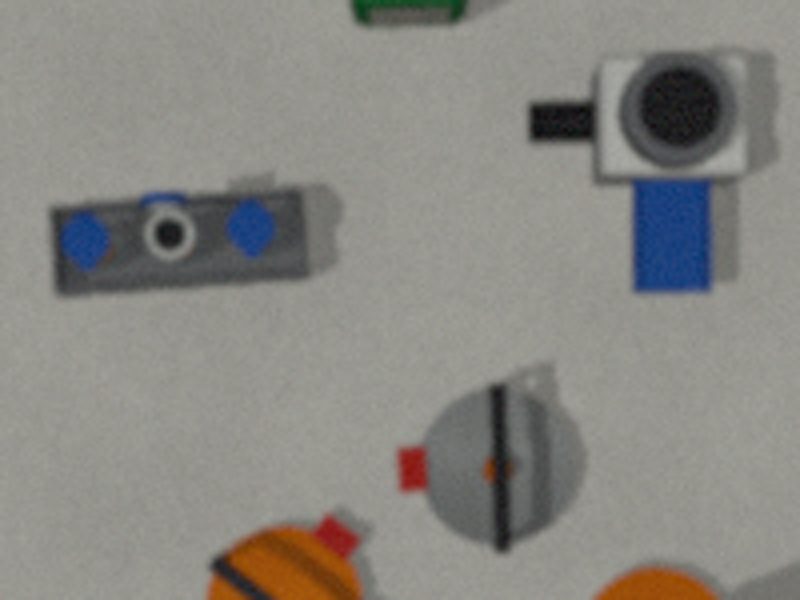

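View pics/cs.png

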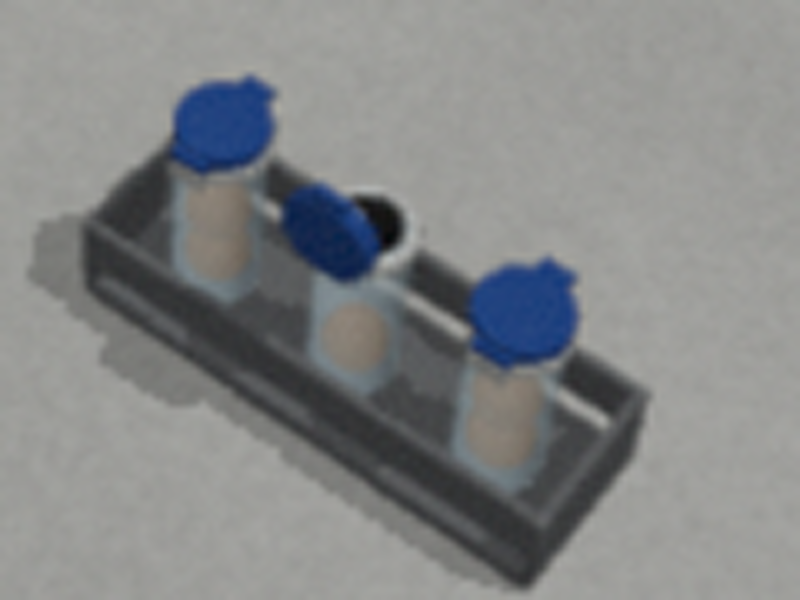

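The close crops confirm the choice. The middle tube is open, with its cap upright and the hinge on the far (+x) side. The steel dish has its lip along world +y, its bar along x, and the ball under the bar. Next I fit the directions.

```bash
python3 - <<'E'
from h import *
def line(P):
    c=P.mean(0); u,s,v=np.linalg.svd(P-c); d=v[0]; return np.median(P,0).round(4),np.degrees(np.arctan2(d[1],d[0])).round(1)
for n in("top","scene"):
    im=cv2.imread(f"pics/{n}0.png"); W=cloud(n,np.load(f"{n}0.npy")); h=cv2.cvtColor(im,cv2.COLOR_BGR2HSV)
    x,y,z=W[...,0],W[...,1],W[...,2]
    def sel(lo,hi,b):
        return W[(cv2.inRange(h,lo,hi)>0)&(x>b[0])&(x<b[1])&(y>b[2])&(y<b[3])&(z>b[4])&(z<b[5])]
    A=((0,0,0),(180,255,255))
    def rect(nm,P):
        P=P[np.isfinite(P).all(1)]; r=cv2.minAreaRect(P[:,:2].astype(np.float32)*1000); print(n,nm,len(P),[np.round(q,1) for q in r])
    print(n,"bar",line(sel((0,0,0),(180,255,70),(.39,.52,-.08,-.04,.078,.1))[:,:2]))
    rect("trough",sel((100,120,60),(125,255,255),(.56,.68,-.23,-.15,.04,.07)))
    rect("house",sel(*A,(.64,.78,-.26,-.135,.1,.112)))
    rect("rack",sel(*A,(.55,.69,.06,.3,.037,.05)))
    rect("dishrim",sel(*A,(.37,.53,-.13,.02,.016,.026)))
    P=sel((100,120,60),(125,255,255),(.60,.67,.15,.21,.08,.14))
    print("cap",P[::12].round(3).tolist())
    for nm,b in(("capb",(.58,.66,.09,.15,.092,.105)),("capc",(.58,.66,.21,.27,.092,.105))):
        print(nm,sel((100,120,60),(125,255,255),b).mean(0).round(4))
E
```

```text
top bar (array([ 0.4489, -0.0626]), np.float64(-178.0))
top trough 488 [array([ 623.3, -191. ]), array([81.9, 54.2]), np.float64(0.6)]
top house 613 [array([ 709.7, -189.7]), array([82. , 80.3]), np.float64(42.9)]
top rack 262 [array([617.6, 179.2]), array([ 66.7, 191.3]), np.float64(4.2)]
top dishrim 496 [array([448.3, -59.1]), array([121.8, 120.2]), np.float64(44.9)]
cap [[0.642, 0.189, 0.121]]
capb [0.6229 0.1186 0.0974]
capc [0.6138 0.2383 0.0975]
scene bar (array([ 0.459 , -0.0557]), np.float64(1.7))
scene trough 432 [array([ 623.1, -186.7]), array([61.7, 76.4]), np.float64(89.5)]
scene house 626 [array([ 714. , -185.1]), array([81.8, 81.4]), np.float64(74.3)]
scene rack 562 [array([621.9, 181.9]), array([ 68.8, 190.9]), np.float64(4.8)]
scene dishrim 312 [array([454.9, -54.7]), array([123.7, 119.3]), np.float64(52.3)]
cap [[0.646, 0.172, 0.122], [0.648, 0.172, 0.117], [0.649, 0.178, 0.119], [0.649, 0.184, 0.122], [0.647, 0.183, 0.116], [0.648, 0.181, 0.111], [0.65, 0.177, 0.105], [0.65, 0.175, 0.1], [0.641, 0.199, 0.115], [0.641, 0.199, 0.11], [0.649, 0.185, 0.098], [0.649, 0.196, 0.104]]
capb [0.6277 0.1234 0.0958]
capc [0.6188 0.2424 0.0961]
```

Request:
{"fn": "step_arm", "kwargs": {"increments": [1,2,0.5,0,0,0.1,-1,3,5,0.5,0,0,0.2,-1,5,9,0.5,0,0,0.3,-1]}}

```text
t: 0.4
tool_pos: [0.1907, -0.3894, 0.2608]
orientation: [[0.832, 0.554, -0.0], [0.554, -0.832, 0.0], [0.0, -0.0, -1.0]]
ft_force: [0.6, 0.3, -0.3]
width: 0.0441
```

Request:
{"fn": "step_arm", "kwargs": {"increments": [1.2,1.4,0,0,0,0.04,-1,3.6,4.3,0,0,0,0.1,-1,6.5,7.8,0,0,0,0.17,-1,9.7,11.5,0,0,0,0.24,-1,12.9,15.3,0,0,0,0.3,-1,16.1,19.1,0,0,0,0.37,-1,19.3,22.9,0,0,0,0.44,-1,22.5,26.7,0,0,0,0.5,-1,25.7,30.5,0,0,0,0.57,-1,28.9,34.3,0,0,0,0.64,-1,32.1,38.1,0,0,0,0.7,-1,35.3,41.9,0,0,0,0.77,-1,38.5,45.7,0,0,0,0.84,-1,41.7,49.5,0,0,0,0.9,-1,44.5,52.9,0,0,0,0.97,-1,46.8,55.6,0,0,0,1.02,-1,48,57,0,0,0,1.05,-1,48.3,57.5,0,0,0,1.05,-1,48.3,57.5,0,0,0,1.05,-1]}}

```text
t: 2.3
tool_pos: [0.6734, 0.1854, 0.2604]
orientation: [[-0.064, 0.998, -0.001], [0.998, 0.064, -0.0], [-0.0, -0.001, -1.0]]
ft_force: [-0.2, 0.1, -0.9]
width: 0.0002
```

```bash
python3 - <<'E'
from h import *
s=env.read_state(); print(s['q'].round(1),s['tool_pos'],s['width'])
for n in("scene","top"):
    im,d=env.get_image(n); cv2.imwrite(f"pics/{n}1.png",im)
    u,v=proj(n,s['tool_pos'])[0].astype(int); print(n,u,v)
    if n=="scene":
        c=im[v-60:v+90,u-100:u+100].copy(); 
        for P in ([0.676,.185,.235],): 
            print(proj(n,s['tool_pos']-[0,0,.025]))
        cv2.imwrite("pics/cs1.png",cv2.resize(c,(800,600),interpolation=cv2.INTER_CUBIC))
E
```

```text
[ 15.4  39.1  39.7  90.6  -0.  101.7] [0.67344963 0.18543908 0.26043779] 0.00021000941857973914
scene 349 219
[[348.67156776 228.36163291]]
top 256 150
```

View pics/cs1.png

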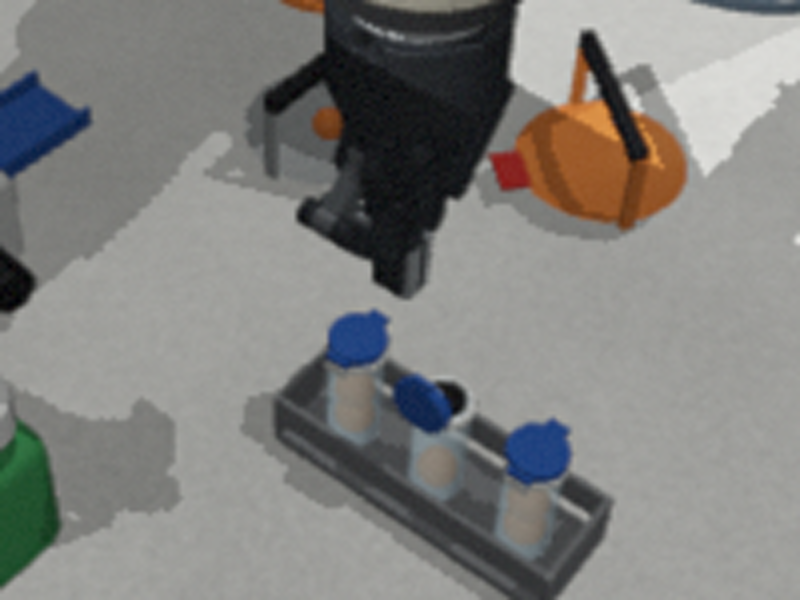

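Request:
{"fn": "step_arm", "kwargs": {"increments": [0.2,0,-1,0,0,0,-1,0.5,0,-3,0,0,0,-1,0.5,0,-5.5,0,0,0,-1,0.5,0,-8,0,0,0,-1,0.5,0,-10.5,0,0,0,-1,0.5,0,-12,0,0,0,-1,0.5,0,-12.3,0,0,0,-1,0,0,-12.3,0,0,0,-1,-0.6,-0.05,-12.3,0,0,0,-1,-1.2,-0.1,-12.3,0,0,0,-1,-1.8,-0.1,-12.3,0,0,0,-1,-2.4,-0.15,-12.3,0,0,0,-1,-3,-0.2,-12.3,0,0,0,-1,-3.6,-0.2,-12.3,0,0,0,-1,-4.2,-0.25,-12.3,0,0,0,-1,-4.8,-0.3,-12.3,0,0,0,-1,-5.2,-0.3,-12.3,0,0,0,-1,-5.2,-0.3,-12.3,0,0,0,-1]}}

```text
t: 4.2
tool_pos: [0.621, 0.1822, 0.1384]
orientation: [[-0.064, 0.998, -0.0], [0.998, 0.064, 0.0], [0.0, -0.0, -1.0]]
ft_force: [-0.3, -0.4, 0.5]
width: 0.0
```

Request:
{"fn": "step_arm", "kwargs": {"increments": [0,0,-0.4,0,0,0,-1,0,0,-0.8,0,0,0,-1,0,0,-1.2,0,0,0,-1,0,0,-1.4,0,0,0,-1,0,0,-1.5,0,0,0,-1,0,0,-1.5,0,0,0,-1]}}

```text
t: 4.8
tool_pos: [0.6215, 0.1821, 0.1231]
orientation: [[-0.064, 0.998, -0.0], [0.998, 0.064, -0.0], [-0.0, -0.0, -1.0]]
ft_force: [0.7, 0.0, 0.3]
width: 0.0002
```

Request:
{"fn": "step_arm", "kwargs": {"increments": [0,0,-0.1,0,0,0,-1,0,0,-0.15,0,0,0,-1,0,0,-0.2,0,0,0,-1,0,0,-0.2,0,0,0,-1,0,0,-0.2,0,0,0,-1]}}

```text
t: 5.3
tool_pos: [0.6216, 0.1822, 0.122]
orientation: [[-0.064, 0.998, 0.001], [0.998, 0.064, 0.0], [0.0, 0.001, -1.0]]
ft_force: [-2.6, -0.9, 8.5]
width: 0.0
```

Request:
{"fn": "step_arm", "kwargs": {"increments": [0,0,1,0,0,0,-1,0,0,3.5,0,0,0,-1,0,0,7,0,0,0,-1,-0.5,-0.7,10,0,0,0.06,-1,-1.7,-2.4,11,0,0,0.18,-1,-3.1,-4.4,11,0,0,0.3,-1,-4.6,-6.5,11,0,0,0.43,-1,-6.1,-8.6,11,0,0,0.56,-1,-7.6,-10.7,11,0,0,0.69,-1,-9.1,-12.8,11,0,0,0.82,0.4,-10.6,-15,10.5,0,0,0.95,0.4,-12.1,-17.1,10,0,0,1.08,0.4,-13.6,-19.3,9.5,0,0,1.21,0.4,-15.1,-21.4,9,0,0,1.34,0.4,-16.3,-23.1,8.5,0,0,1.46,0.4,-16.9,-24,8,0,0,1.54,0.4,-17,-24.1,8,0,0,1.54,0.4,-17,-24.1,8,0,0,1.54,0.4]}}

```text
t: 7.1
tool_pos: [0.4517, -0.0588, 0.2019]
orientation: [[-1.0, -0.03, 0.001], [-0.03, 1.0, 0.0], [-0.001, 0.0, -1.0]]
ft_force: [-0.1, 0.3, 0.0]
width: 0.0599
```

```bash
python3 - <<'E'
from h import *
s=env.read_state(); print(s['q'].round(1),s['tool_pos'],s['width'])
im,d=env.get_image("scene"); cv2.imwrite("pics/scene2.png",im)
W=cloud("scene",d); h=cv2.cvtColor(im,cv2.COLOR_BGR2HSV); m=(cv2.inRange(h,(100,120,60),(125,255,255))>0)&(W[...,0]>.57)&(W[...,0]<.68)&(W[...,2]>.085)
for a,b in((.09,.15),(.15,.21),(.21,.27)):
    P=W[m&(W[...,1]>a)&(W[...,1]<b)]; print(len(P),P.mean(0).round(3),P[:,2].max().round(3))
print(proj("scene",s['tool_pos']-[0,0,.025]))
cv2.imwrite("pics/cs2.png",cv2.resize(im[100:310,270:430],(610,800),interpolation=cv2.INTER_CUBIC)[:600] if 0 else cv2.resize(im[120:280,270:430],(600,600),interpolation=cv2.INTER_CUBIC))
E
```

```text
[ -7.4   8.  -15.   67.    0.   -9.1] [ 0.45173785 -0.0588352   0.20193129] 0.059923763359039914
160 [0.629 0.124 0.096] 0.099
176 [0.624 0.183 0.096] 0.1
197 [0.619 0.242 0.096] 0.099
[[331.95651325 144.89871669]]
```

View pics/cs2.png

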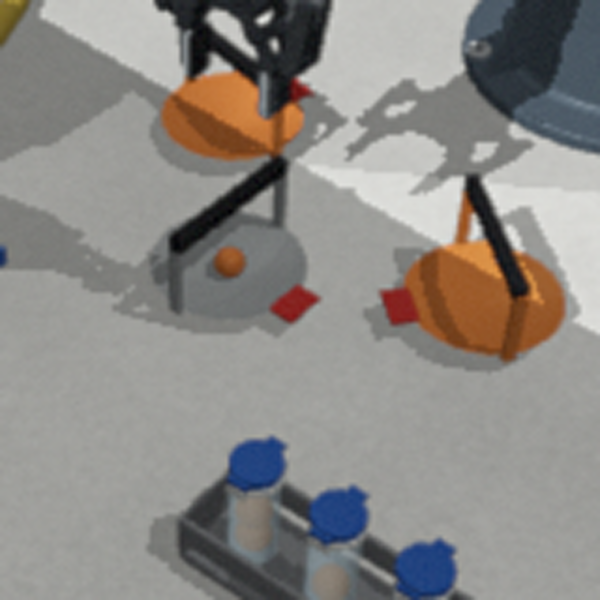

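The cap is shut and all three read z≈0.096. The fingertip midpoint projects within about 1 px of prediction. Next I check the bar position with the same camera.

```bash
python3 - <<'E'
from h import *
im=cv2.imread("pics/scene2.png"); h=cv2.cvtColor(im,cv2.COLOR_BGR2HSV)
m=(h[...,2]<60).astype(np.uint8); m[:160]=0;m[192:]=0;m[:,:313]=0;m[:,350:]=0
v,u=np.nonzero(m); print("dark px",u.min(),u.max(),v.min(),v.max(),u.mean(),v.mean(),len(u))
a=np.radians(1.8)
for c in((.4515,-.0585),(.4489,-.061),(.4545,-.055)):
    e=[(c[0]+s*.0615*np.cos(a),c[1]+s*.0615*np.sin(a),z) for s in(-1,1) for z in(.073,.087)]
    print(c,proj("scene",[[*c,.08]]).round(1),proj("scene",e).round(1).tolist())
E
```

```text
dark px 315 345 162 187 329.82142857142856 174.71428571428572 196
(0.4515, -0.0585) [[331.4 173.5]] [[345.7, 164.6], [345.9, 160.7], [316.2, 187.0], [316.2, 183.1]]
(0.4489, -0.061) [[331.4 172.6]] [[345.6, 163.7], [345.9, 159.9], [316.2, 186.0], [316.2, 182.2]]
(0.4545, -0.055) [[331.6 174.6]] [[345.9, 165.6], [346.2, 161.8], [316.4, 188.2], [316.3, 184.3]]
```

Request:
{"fn": "step_arm", "kwargs": {"increments": [0.1,0.1,-1,0,0,0,0.4,0.1,0.15,-3.5,0,0,0,0.4,0.1,0.15,-6,0,0,0,0.4,0.1,0.15,-8.5,0,0,0,0.4,0.1,0.15,-10.5,0,0,0,0.4,0.1,0.15,-11.4,0,0,0,0.4,0.1,0.15,-11.4,0,0,0,0.2,0.1,0.15,-11.4,0,0,0,0,0.1,0.15,-11.4,0,0,0,-0.2,0.1,0.15,-11.4,0,0,0,-0.35,0.1,0.15,-11.4,0,0,0,-0.45,0.1,0.15,-11.4,0,0,0,-0.5,0.1,0.15,-11.4,0,0,0,-0.55,0.1,0.15,-11.4,0,0,0,-0.6,0.1,0.15,-11.4,0,0,0,-0.64,0.1,0.15,-11.4,0,0,0,-0.67,0.1,0.15,-11.4,0,0,0,-0.7,0.1,0.15,-11.4,0,0,0,-0.73,0.1,0.15,-11.4,0,0,0,-0.76], "force": 35}}

```text
t: 9.05
tool_pos: [0.4523, -0.0572, 0.0872]
orientation: [[-0.999, -0.033, -0.0], [-0.033, 0.999, 0.0], [0.0, 0.0, -1.0]]
ft_force: [0.1, 0.7, -0.6]
width: 0.0112
```

Request:
{"fn": "step_arm", "kwargs": {"increments": [0,0,0,0,0,0,-0.8,0,0,0,0,0,0,-0.9,0,0,0,0,0,0,-1,0,0,0,0,0,0,-1,0,0,0,0,0,0,-1]}}

```text
t: 9.55
tool_pos: [0.4525, -0.0573, 0.0873]
orientation: [[-0.999, -0.033, 0.0], [-0.033, 0.999, -0.0], [-0.0, -0.0, -1.0]]
ft_force: [-0.1, 0.3, -2.5]
width: 0.0116
```

```bash
python3 - <<'E'
from h import *
s=env.read_state(); print(s['tool_pos'],s['width'],s['ft_force'],s['wrist_torque'])
im,d=env.get_image("scene"); cv2.imwrite("pics/cs3.png",cv2.resize(im[100:250,230:390],(640,600),interpolation=cv2.INTER_CUBIC))
E
```

```text
[ 0.45249092 -0.05733938  0.08732782] 0.011553287099773844 [-0.09435436  0.29397528 -2.4755779 ] [ 0.00339712 -0.03915104  0.01878849]
```

View pics/cs3.png

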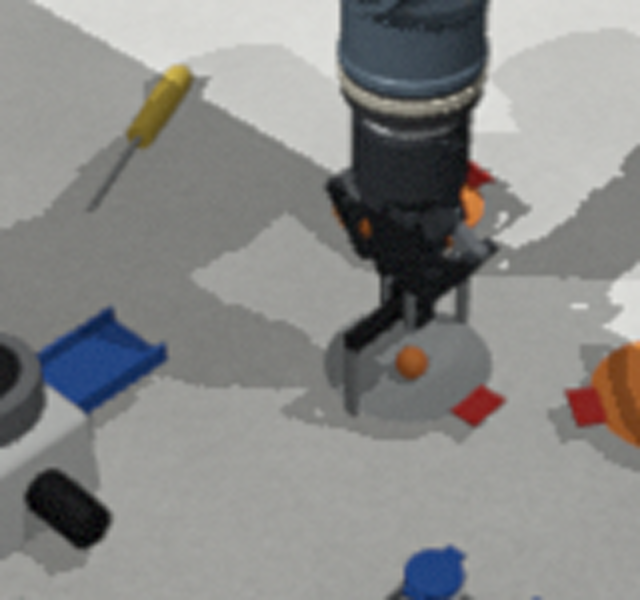

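Gripped at 11.6 mm width, level, ball in the middle. I lift gently.

Request:
{"fn": "step_arm", "kwargs": {"increments": [0,0,0.05,0,0,0,-1,0,0,0.2,0,0,0,-1,0,0,0.45,0,0,0,-1,0,0,0.8,0,0,0,-1,0,0,1.25,0,0,0,-1,0,0,1.75,0,0,0,-1,0,0,2.3,0,0,0,-1,0,0,2.85,0,0,0,-1,0,0,3.4,0,0,0,-1,0,0,3.95,0,0,0,-1,0,0,4.5,0,0,0,-1,0,0,5.05,0,0,0,-1,0,0,5.6,0,0,0,-1,0,0,6.1,0,0,0,-1,0,0,6.5,0,0,0,-1,0,0,6.8,0,0,0,-1,0,0,7.05,0,0,0,-1,0,0,7.15,0,0,0,-1,0,0,7.2,0,0,0,-1,0,0,7.2,0,0,0,-1]}}

```text
t: 11.6
tool_pos: [0.4524, -0.0573, 0.1592]
orientation: [[-0.999, -0.033, -0.0], [-0.033, 0.999, 0.0], [0.0, 0.0, -1.0]]
ft_force: [0.4, -0.4, -1.4]
width: 0.0114
```

```bash
cat > m.py <<'E'
from h import *
def meas(tag):
    s=env.read_state(); print(s['tool_pos'],s['width'],s['ft_force'])
    for n in("scene","top"):
        im,d=env.get_image(n); cv2.imwrite(f"pics/{n}{tag}.png",im); W=cloud(n,d); h=cv2.cvtColor(im,cv2.COLOR_BGR2HSV)
        z=W[...,2]; near=(np.hypot(W[...,0]-s['tool_pos'][0],W[...,1]-s['tool_pos'][1])<.1)&(z>.05)
        red=near&((h[...,0]<4)|(h[...,0]>174))&(h[...,1]>150)&(h[...,2]>70)&(z<.13)
        org=near&(h[...,0]>4)&(h[...,0]<17)&(h[...,1]>140)&(z<.13)
        for k,m in(("lip",red),("ball",org)):
            if m.sum(): P=W[m]; print(n,k,m.sum(),np.median(P,0).round(4),P.min(0).round(3),P.max(0).round(3))
E
python3 -c "
from m import *
meas('4')
im=cv2.imread('pics/scene4.png'); cv2.imwrite('pics/cs4.png',cv2.resize(im[70:220,250:410],(640,600),interpolation=cv2.INTER_CUBIC))"
```

```text
[ 0.45242254 -0.05734651  0.15924023] 0.011414164623697754 [ 0.40265439 -0.36689683 -1.35995852]
scene lip 61 [0.4524 0.0086 0.0927] [ 0.437 -0.002  0.091] [0.467 0.02  0.096]
scene ball 46 [ 0.4552 -0.0496  0.0965] [ 0.445 -0.058  0.086] [ 0.462 -0.042  0.104]
top lip 13 [0.4489 0.0123 0.0939] [0.435 0.009 0.089] [0.46  0.012 0.101]
```

View pics/cs4.png

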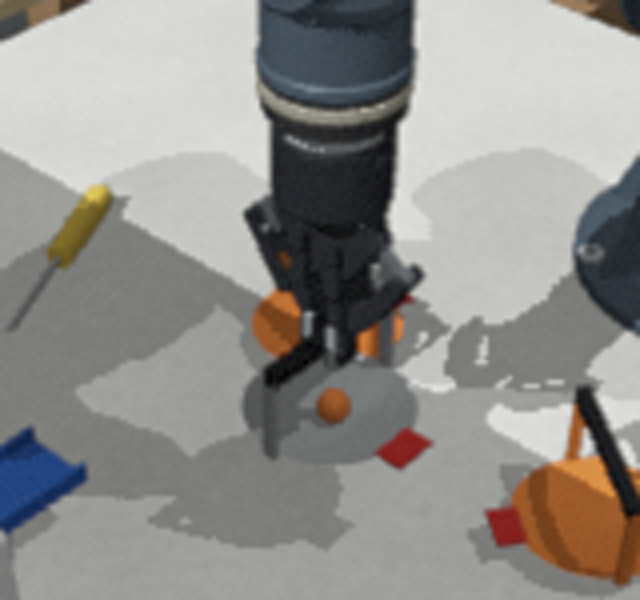

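Dish hangs level, with the lip top at z 0.093 and the ball centred. Trough mouth is about (0.598, -0.189, 0.06), so the dish centre should go to about (0.523, -0.189) with a turn of -1.60 rad.

Request:
{"fn": "step_arm", "kwargs": {"increments": [0,0,0,0,0,0,-1,0.01,-0.02,0,0,0,-0.002,-1,0.03,-0.05,0,0,0,-0.006,-1,0.06,-0.11,0,0,0,-0.014,-1,0.11,-0.21,0,0,0,-0.026,-1,0.19,-0.35,0,0,0,-0.043,-1,0.29,-0.53,0,0,0,-0.065,-1,0.41,-0.76,0,0,0,-0.093,-1,0.56,-1.03,0,0,0,-0.126,-1,0.73,-1.36,0,0,0,-0.166,-1,0.94,-1.73,0,0,0,-0.211,-1,1.16,-2.14,0,0,0,-0.261,-1,1.41,-2.59,0,0,0,-0.317,-1,1.67,-3.08,0,0,0,-0.376,-1,1.95,-3.61,0,0,0,-0.44,-1,2.25,-4.16,0,0,0,-0.508,-1,2.57,-4.74,0,0,0,-0.578,-1,2.89,-5.33,0,0,0,-0.651,-1,3.22,-5.94,0,0,0,-0.725,-1,3.55,-6.55,0,0,0,-0.8,-1]}}

```text
t: 13.7
tool_pos: [0.4882, -0.1233, 0.1592]
orientation: [[-0.717, 0.697, -0.0], [0.697, 0.717, 0.0], [0.0, -0.0, -1.0]]
ft_force: [-0.2, 0.7, -0.6]
width: 0.0116
```

Request:
{"fn": "step_arm", "kwargs": {"increments": [0.33,-0.61,0,0,0,-0.075,-1,0.66,-1.22,0,0,0,-0.149,-1,0.98,-1.81,0,0,0,-0.222,-1,1.3,-2.39,0,0,0,-0.292,-1,1.6,-2.94,0,0,0,-0.36,-1,1.88,-3.47,0,0,0,-0.424,-1,2.14,-3.96,0,0,0,-0.483,-1,2.39,-4.41,0,0,0,-0.539,-1,2.61,-4.82,0,0,0,-0.589,-1,2.82,-5.19,0,0,0,-0.634,-1,2.99,-5.52,0,0,0,-0.674,-1,3.14,-5.79,0,0,0,-0.707,-1,3.26,-6.02,0,0,0,-0.735,-1,3.36,-6.2,0,0,0,-0.757,-1,3.44,-6.34,0,0,0,-0.774,-1,3.49,-6.44,0,0,0,-0.786,-1,3.52,-6.5,0,0,0,-0.794,-1,3.54,-6.53,0,0,0,-0.798,-1,3.55,-6.55,0,0,0,-0.8,-1,3.55,-6.55,0,0,0,-0.8,-1]}}

```text
t: 15.7
tool_pos: [0.5235, -0.1883, 0.1593]
orientation: [[-0.004, 1.0, -0.0], [1.0, 0.004, 0.0], [0.0, -0.0, -1.0]]
ft_force: [0.5, 0.4, -1.9]
width: 0.0112
```

```bash
python3 -c "
from m import *
meas('5')
a=cv2.imread('pics/scene5.png')[100:250,200:360]; b=cv2.imread('pics/top5.png')[120:270,310:450]
cv2.imwrite('pics/c5.png',np.hstack([cv2.resize(x,None,fx=2.6,fy=2.6,interpolation=cv2.INTER_CUBIC) for x in(a,b)]))
print(np.array(env.read_state()['orientation']).round(3))"
```

```text
[ 0.52345563 -0.1883233   0.15928182] 0.011152276040650019 [ 0.48905345  0.40813825 -1.92970576]
scene lip 60 [ 0.5909 -0.1825  0.0931] [ 0.581 -0.198  0.09 ] [ 0.601 -0.167  0.095]
scene ball 45 [ 0.5324 -0.1759  0.0962] [ 0.524 -0.187  0.087] [ 0.54  -0.17   0.105]
top lip 41 [ 0.5853 -0.1835  0.094 ] [ 0.579 -0.193  0.087] [ 0.594 -0.172  0.101]
top ball 1 [ 0.5907 -0.1863  0.0969] [ 0.591 -0.186  0.097] [ 0.591 -0.186  0.097]
[[-0.004  1.     0.   ]
 [ 1.     0.004  0.   ]
 [ 0.     0.    -1.   ]]
```

View pics/c5.png

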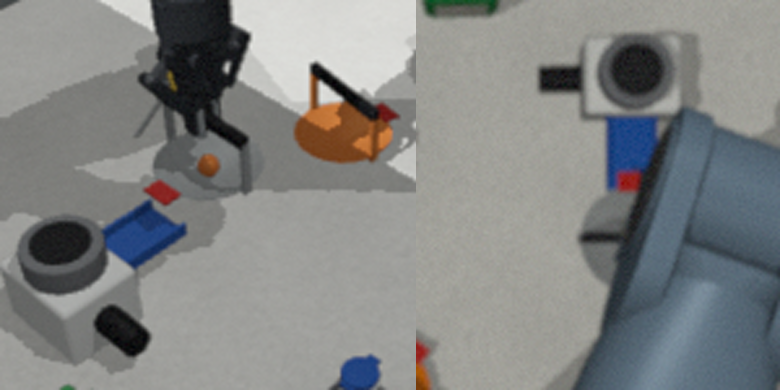

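The lip hangs over the trough's open end and points along it, with a gap below. I let things settle and estimate the ball by a sphere fit relative to the lip in the same camera.

Request:
{"fn": "step_arm", "kwargs": {"increments": [0,0,0,0,0,0,-1,0,0,0,0,0,0,-1,0,0,0,0,0,0,-1,0,0,0,0,0,0,-1,0,0,0,0,0,0,-1,0,0,0,0,0,0,-1,0,0,0,0,0,0,-1,0,0,0,0,0,0,-1,0,0,0,0,0,0,-1,0,0,0,0,0,0,-1]}}

```text
t: 16.8
tool_pos: [0.5235, -0.1883, 0.1593]
orientation: [[-0.004, 1.0, -0.0], [1.0, 0.004, 0.0], [0.0, -0.0, -1.0]]
ft_force: [-0.1, 0.1, -0.9]
width: 0.0114
```

```bash
python3 - <<'E'
from h import *
from scipy.optimize import least_squares
s=env.read_state(); print(s['t'],s['tool_pos'],s['width'],s['ft_force'])
for i in range(4):
    im,d=env.get_image("scene"); W=cloud("scene",d); h=cv2.cvtColor(im,cv2.COLOR_BGR2HSV); z=W[...,2]
    near=(np.hypot(W[...,0]-.525,W[...,1]+.186)<.1)&(z>.07)&(z<.13)
    org=near&(h[...,0]>4)&(h[...,0]<17)&(h[...,1]>140)
    red=near&((h[...,0]<4)|(h[...,0]>174))&(h[...,1]>150)
    P=W[org]; f=least_squares(lambda c:np.linalg.norm(P-c,axis=1)-.012,P.mean(0)-[.004,.004,.006],loss='soft_l1',f_scale=.002)
    # pixel-centroid based: ray through the blob centre met with plane z = seat height
    K,R,t=cam("scene"); v,u=np.nonzero(org); ray=R.T@np.linalg.solve(K,[u.mean(),v.mean(),1]); o=-R.T@t
    lip=np.median(W[red],0); b=o+ray*((lip[2]-.021+.019-o[2])/ray[2])
    print("lip",lip.round(4),"fit",f.x.round(4),"ray",b.round(4),"off from centre",(b-lip+[.067,0,0])[:2].round(4))
E
```

```text
16.8 [ 0.52346427 -0.18834448  0.15930736] 0.011403592480860035 [-0.13913146  0.0940073  -0.93624924]
lip [ 0.5905 -0.1828  0.0924] fit [ 0.5273 -0.1827  0.0909] ray [ 0.5274 -0.1828  0.0904] off from centre [ 0.0039 -0.    ]
lip [ 0.5909 -0.182   0.0926] fit [ 0.5267 -0.1822  0.0914] ray [ 0.5276 -0.1828  0.0906] off from centre [ 0.0037 -0.0007]
lip [ 0.5914 -0.1818  0.0928] fit [ 0.5272 -0.1828  0.0916] ray [ 0.5273 -0.183   0.0908] off from centre [ 0.003  -0.0012]
lip [ 0.5909 -0.1824  0.0926] fit [ 0.5268 -0.1829  0.0909] ray [ 0.5273 -0.183   0.0906] off from centre [ 0.0035 -0.0006]
```

```bash
python3 -c "
from cell import env
print(env.close_job())"
```

```text
the job is handed in; nothing more can be done
None
```

I pressed the open middle cap shut, then lifted the steel dish by its bar and turned it about 92°. It now hangs level, with its red lip over the open end of the blue trough. I handed the job in at about 17 s of the 64 s, with the gripper still holding the dish; no verdict was reported.

Last checks:
- **Caps:** after pressing, all three tops measured level at z ≈ 0.096 m. I did not measure them again later.
- **Lip:** its underside is about 30 mm above the trough walls. The tip is within about 5 mm of the mouth point, and the direction is within about 1–2° of the trough's.
- **Ball:** steady about 4 mm from the middle of the dish.
- **Grip:** the bar is still held at 11.4 mm width, with only about 1 N on the wrist.
- **Bystanders:** the arm's path stayed clear of the jug, the coupling ring and the screwdriver, but I did not measure their final positions.

The two cameras disagreed by about 4–6 mm on the bench. I averaged their readings to set positions, and compared the final lip and ball positions within the scene camera alone. The top camera's last view was partly blocked by the arm.

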